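Move a freshly painted bearing block to the drying tray with tongs

ROBOT

A 6-joint arm with a two-finger parallel gripper is mounted at the origin on a cart in front of the work surface, level with it; the furniture and walls round the work are solid. World frame = base frame: x ahead of the robot, y to its left, z up, the work surface at z = 0. Lengths are in mm, angles in rad, forces in N, time in s.
With the tool pointing down it reaches from about 375 to 925 mm from the base axis. Payload 5.7 kg.
Tool frame: the origin (TCP) lies midway between the tips of the shut fingers; the grasp point (between the pads) lies 19 mm behind it; z points along the fingers, y is the line along which they close (so a half turn about z gives the same grasp; the last joint's range is limited). The gripper opens to 85 mm and grips with 20 to 120 N. Pads are 22 mm wide; open, the fingers measure 114 mm over their backs; the gripper's body (76 mm by 85 mm) begins 54 mm behind the grasp point. The pads swing forward as they close: fully open they stand 13 mm farther back than shut.
Start: joints at [1.067, 0.359, 1.51, -0, 1.272, -0.115], TCP at [227.437, 555.19, 231.267] pointing down, gripper open.
Joint ranges: [-2.97, 2.97], [-1.01, 2.36], [0.21, 2.38], [-0.96, 4.11], [0.2, 2.71], [-2.98, 2.98]. Speed limits (rad/s): [2.39, 2.39, 3.14, 3.14, 3.14, 3.14].

INTERFACE

Orientations are given as [roll, pitch, yaw] about the fixed x, y, z axes, in that order (R = Rz(yaw) Ry(pitch) Rx(roll)).
In Python, from plant import robot gives the robot as it stands. The module is installed in compiled form; this text tells all that it offers.
- The arm moves only by the tool step_arm, never from a script. Its argument "plan" is a list of rows, each an object of numbers: "tx", "ty", "tz": the shift along the tool's x, y, z in cm; "twist": the turn about the tool's z in rad. In form: [{"tx": .., "ty": .., "tz": .., "twist": ..}, ...]. A call has 1 to 12 rows; each row shifts and turns the commanded pose from where the row before left it, along the tool's axes as they then stand; what a row does not reach is not made up. A row lasts 1/8 s, in which the tool goes at most 62.5 mm and 10.7 degrees, less where a joint would pass 70% of its speed; a pose out of reach is approached as far as the arm can. A call with a gripper value outside its range is refused whole. "grip" is the closure in counts, from 0 (fully open) to 255 (shut), set as the call begins (left out, the last holds). The fingers move at their own pace and stop on an object; the grip force is fixed at half the most. Time passes only in rows, so rows that do not move let the fingers close. It gives the time, the measured TCP pose, the force, the opening and the grip force at its end, in the units of the state.
- robot.get_obs(): the state, without advancing time (a new reading comes with each control period).
- robot.snapshot(name): name is "scene" or "top" or "wrist"; returns (picture, depth): 480x640x3 uint8, red, green, blue; 480x640 float32, mm along the optical axis (not along the pixel's ray), 0 where there is no reading.
- robot.camera_model(name): a dict with "intrinsics" (3x3 intrinsics, pixels), "eye" and "orientation" of the camera in the world; the wrist camera has in their place "T_tool_cam" (4x4, takes a point from camera to tool coordinates, whose origin is the TCP and whose axes are the flange's). Camera axes: x right, y up, looking along -z (the intrinsics and any distortion apply to the point x, -y, -z); pixel columns grow to the right and rows downward; lengths in mm; the calibration is good to about 2 mm. A picture is of the moment at which its call begins: read the wrist's pose just before it. camera_model takes no time and is no camera call.
- robot.finish_job(): hands the job in; it is judged then, once.
The state is a dict: "clock": time; "joints": joint angles; "joint_vel": joint speeds; "joint_torque": joint torques, N m; "position": TCP position; "eef_rot": TCP orientation; "wrist_force": force on the tool from outside, world axes, zero at the start; "torque": the same for the moment, N m; "finger_gap": opening from 0.0 (shut) to 1.0 (fully open); "gripper_force": force on a finger pad.
Only numpy, scipy, OpenCV 4.12 (cv2) and the standard library are available. Lean on these libraries where they do the work, as an engineer would, in place of code of your own. Each camera call takes 0.05 s, during which the arm holds its last target. There are 200 camera calls.

TASK

The paint on the bearing block is still wet, so the gripper must not touch it: take the sprung tongs out of their wooden pot, squeeze them shut on the block's round housing and carry the block into the drying tray. Set it down gently, standing flat on its base inside the tray, let it go, then stand the tongs back in their pot and let go of them. Leave the tape measure, the chuck key and the stub screwdriver where they are.

Things in the scene. Friction and masses are not known exactly. Their poses are not given: they have to be found in the camera images.
- tongs: Bare steel sprung tongs, 135 mm high, 0.1 kg, like an upside-down U: bow on top, two arms side by side along the tongs' y, ending in flat tips. At the start they stand on their tips in the pot, bow up. Origin: midway between the tips, at their lower ends; z up to the bow. Grasp from above with a finger outside each arm, closing along y. Tips: 26 mm wide (x), 34 mm tall (z 0 to 34), 4 mm thick.
- tongs_plates (a point): Midpoint between the tongs' two ribbed grip plates, where fingers take them: 96 mm above the tips' ends, 39 mm below the bow's top; plates 26 mm wide (x), 40 mm tall. Between parallel fingers they measure 55 mm relaxed and 44 to 45 mm with the tips 20 mm apart. Squeezed lightly to 47 to 50 mm the spring keeps the tongs held and their tips stay open, about 28 to 34 mm apart inside; at 54 mm or more they drop.
- tong_arm_a (a joint): Angle in rad by which each arm of the tongs is squeezed in (both move alike): 0 relaxed (tips 46 mm apart inside), 0.11 with the tips 20 mm apart and parallel, 0.15 at the stop (tips 10 mm apart). The spring pushes out on the fingers with about 4 N at 0 rising to 7 or 8 N at 0.11; a squeeze of 20 N or more grips the block firmly.
- block: Wet-painted grey bearing block (0.1 to 0.21 kg): flat base 80 x 36 x 9 mm (x, y, z), and on its middle an upright round housing 42 mm across, 20 mm thick along y, top 49 mm up, with a dark bore along y; its flat faces look to +y and -y. Origin: centre of the underside; z up. The tongs grip the housing across its 20 mm from straight above, tip ends 12 to 18 mm above the underside.
- tong_pot: Wooden open-topped pot for the tongs, fixed to the bench, 60 x 100 x 60 mm outside (x, y, z), walls and floor 4 mm thick. Origin: centre of the underside; z up. The tongs stand in it on its floor with their y along the pot's y.
- tray: Dark steel drying tray, fixed to the bench, open, 130 x 130 mm, walls 20 mm high, walls and floor 4 mm thick, empty at the start. Origin: centre of the underside; z up.
- tape_measure: Yellow tape measure, 41 x 93 x 64 mm, a bystander. Origin: centre of the underside.
- chuck_key: Steel T-shaped drill chuck key, 52 x 63 x 18 mm, a bystander. Origin: centre of the underside.
- screwdriver_stub: Short screwdriver with a yellow handle, 109 mm long, a bystander. Origin: centre of the underside.
Things that resemble listed ones, but are neither listed nor needed, are in the scene too. What is shaped like the block but green or purple is not meant.

How it is judged (in metres and radians):
On the way, in this order (a step that is already met when the one before it is completed fails the run):
1. the block hangs clear of the bench in the tongs (underside more than 25 mm up) (height (world z) of block above 0.025 m and contact force between tongs and block above 0.3 N), for 0.2 s.
2. the block stands flat in the tray, at rest, and the tongs have let go of it (x of block in the frame of tray between -0.05 and 0.05 m and y of block in the frame of tray between -0.05 and 0.05 m and z of block in the frame of tray below 0.01 m and angle between block's own z axis and vertical below 0.1 rad and contact force between tongs and block below 0.05 N and linear speed of block below 0.02 m/s), for 0.2 s.
At the end, for the whole second after the job is handed in: The block stands flat (tilt under 0.1 rad) on the tray's floor, its centre within 50 mm of the tray's along each tray axis, free of the tongs. The tongs stand in their pot on its floor, bow up (leaning at most 0.45 rad), relaxed (arm angle under 0.02 rad). Both at rest (all of step 2 and x of tongs in the frame of tong_pot between -0.03 and 0.03 m and y of tongs in the frame of tong_pot between -0.04 and 0.04 m and z of tongs in the frame of tong_pot below 0.025 m and angle between tongs's own z axis and vertical below 0.45 rad and linear speed of tongs below 0.02 m/s and value of joint tong_arm_a below 0.02 rad); the robot touches nothing.
It fails at once if the gripper or arm touches the wet block (contact force between any of the fingers, the arm and block above 0.3 N).
It fails at once if the block is dropped (falls faster than 0.3 m/s, out of the tongs, more than 30 mm up) (height (world z) of block above 0.03 m and contact force between tongs and block below 0.01 N and linear speed of block above 0.3 m/s).
It fails at once if the block is knocked over (tilted more than 0.6 rad) (angle between block's own z axis and vertical above 0.6 rad).
It fails at once if a bystander is moved more than 30 mm (distance of any of tape_measure, chuck_key, screwdriver_stub from where it was at the start of the episode above 0.03 m).
It also fails if it takes over 64 s, if anything falls off the work surface, if the arm or the gripper's body presses on something with over 40 N, if the wrist force passes 120 N, or if a joint passes its speed limit or range.

## Working session

There is one attempt and no reset: what is moved stays moved. The work goes in short steps, Python scripts to look and compute and a tool call to move; the robot and the scene stay as the last step left them, time stands still between calls to the robot, and variables do not carry over. Pictures are saved under pics/ and viewed, at most 10 in all, crops included, and the job is handed in when it is done.

Besides the shell and the picture viewer there is one more tool, called after ">>>" as name(argument=value, ...) on one line, values as JSON. step_arm: Moves the arm, as the interface text tells. Its arguments: {"type":"object","properties":{"plan":{"type":"array"},"grip":{"type":"number"}},"required":["plan"]}

```bash
mkdir -p pics
cat > h.py <<'E'
import numpy as np, cv2
from plant import robot
from scipy.spatial.transform import Rotation as R
def model(n,obs=None):
    m=robot.camera_model(n); K=np.array(m["intrinsics"],float)
    if n=="wrist":
        T=np.array(m["T_tool_cam"]); W=np.eye(4); W[:3,:3]=R.from_euler('xyz',obs["eef_rot"]).as_matrix(); W[:3,3]=obs["position"]
        T=W@T; return K,T[:3,3],T[:3,:3],m
    o=np.array(m["orientation"]); 
    return K,np.array(m["eye"]),(o if o.shape==(3,3) else R.from_euler('xyz',o).as_matrix()),m
def cloud(n,d,obs=None):
    K,e,Ro,_=model(n,obs); v,u=np.mgrid[:480,:640]
    p=np.stack([(u-K[0,2])/K[0,0]*d,-(v-K[1,2])/K[1,1]*d,-d],-1)
    P=p@Ro.T+e; P[d==0]=np.nan; return P
E
python3 - <<'E'
from h import *
o=robot.get_obs(); print(o)
for n in("top","scene"):
    im,d=robot.snapshot(n); cv2.imwrite(f"pics/{n}0.png",im[:,:,::-1]); np.savez(f"{n}0.npz",im=im,d=d); print(robot.camera_model(n))
print(robot.camera_model("wrist"))
E
```

```text
{'clock': 0.0, 'joints': array([ 1.06690323e+00,  3.59504928e-01,  1.51142448e+00, -1.23597658e-06,
        1.27251069e+00, -1.15104436e-01]), 'joint_vel': array([-0.00065585,  0.00084694,  0.00012595,  0.00104124,  0.00076236,
       -0.00193232]), 'joint_torque': array([ 1.64801455e-03, -5.27617657e+01, -2.78613496e+01, -1.67513917e-04,
        1.31747819e-02, -1.40837230e-05]), 'position': array([227.12102316, 554.61948068, 230.4566619 ]), 'eef_rot': array([-3.13975730e+00, -2.11006876e-04,  2.75280416e+00]), 'wrist_force': array([-0.06775781, -0.42207284, -0.32534288]), 'torque': array([-0.00427302, -0.03571276,  0.00124923]), 'gripper_force': 0.0, 'finger_gap': 1.0011207201706003}
{'intrinsics': array([[455.6379642 ,   0.        , 313.40377146],
       [  0.        , 455.6379642 , 238.44140351],
       [  0.        ,   0.        ,   1.        ]]), 'eye': array([ 368.59640572,   31.82416436, 1278.59180896]), 'orientation': array([ 0.15819509, -0.01575784, -1.57019895])}
{'intrinsics': array([[475.30160864,   0.        , 318.15783021],
       [  0.        , 475.30160864, 236.27346692],
       [  0.        ,   0.        ,   1.        ]]), 'eye': array([  38.23095318, -684.95298868,  962.5179228 ]), 'orientation': array([ 0.79487423,  0.01185721, -0.66514336])}
{'intrinsics': array([[339.61630905,   0.        , 318.06673262],
       [  0.        , 339.61630905, 237.28468927],
       [  0.        ,   0.        ,   1.        ]]), 'T_tool_cam': array([[-6.41379173e-04,  9.64421544e-01,  2.64368442e-01,
         6.73378159e+01],
       [ 9.99999206e-01,  9.05207619e-04, -8.76137350e-04,
         3.53536951e-01],
       [-1.08427406e-03,  2.64367670e-01, -9.64421360e-01,
        -1.41920492e+02],
       [ 0.00000000e+00,  0.00000000e+00,  0.00000000e+00,
         1.00000000e+00]])}
```

View pics/top0.png

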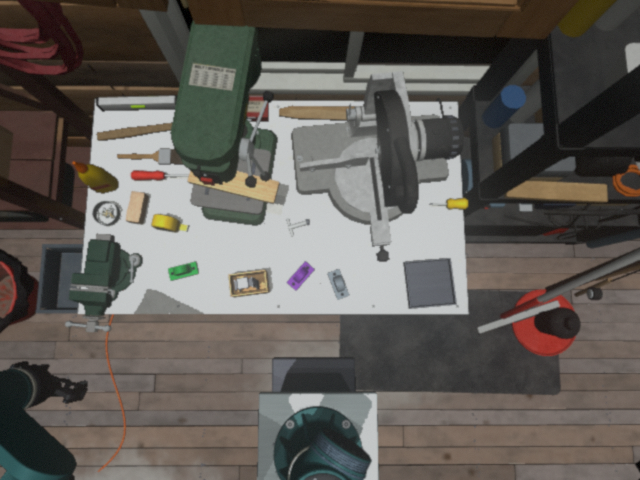

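View pics/scene0.png

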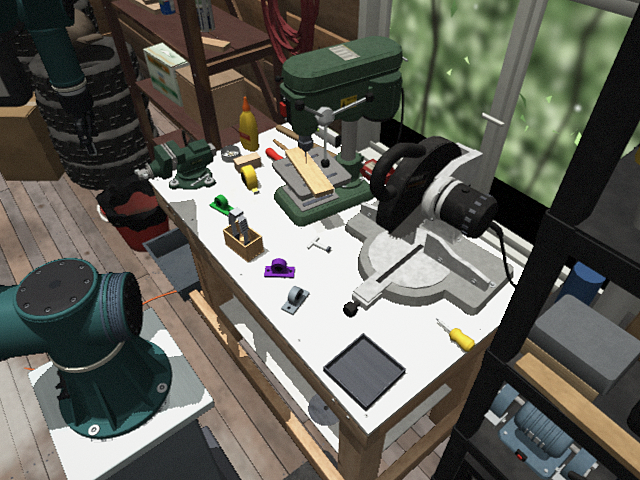

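Top view: green block (184,270), purple block (300,275) and grey block (338,283). Only the grey one fits the description. The pot with the tongs is at (250,283) and the tray at (430,283). In the scene view the grey block is at (295,298). Next I'll measure these and make one enlarged crop.

Run:
```python
from h import *
z=np.load("top0.npz"); im,d=z["im"],z["d"]; P=cloud("top",d)
def rect(name,box,lo,hi,extra=None):
    u0,u1,v0,v1=box; Q=P[v0:v1,u0:u1].reshape(-1,3); m=(Q[:,2]>lo)&(Q[:,2]<hi)
    if extra is not None: m&=extra[v0:v1,u0:u1].reshape(-1)
    Q=Q[m]; (c,s,a)=cv2.minAreaRect(Q[:,:2].astype(np.float32)); print(name,len(Q),np.round(c,1),np.round(s,1),round(a,1),"med",np.round(np.median(Q,0),1),"zmax",Q[:,2].max().round(1))
print("bench z",np.nanmedian(P[250:262,350:390,2]))
rect("pot rim",(222,280,262,305),50,70)
rect("tongs",(222,280,255,305),75,200)
rect("tongs top",(222,280,255,305),120,200)
rect("block all",(322,356,262,304),4,70)
rect("block hous",(322,356,262,304),25,70)
rect("purple",(284,318,258,295),4,70)
g=im.max(2)<120
Q=P; 
rect("tray",(395,464,250,312),-5,40,g)
rect("tray rim",(395,464,250,312),14,40)
rect("tape",(145,192,208,236),10,90)
rect("chuck",(284,314,214,238),5,40)
crop=im[250:315,220:365,::-1]; cv2.imwrite("pics/crop0.png",cv2.resize(crop,None,fx=5.5,fy=5.5,interpolation=cv2.INTER_CUBIC))
```

```text
bench z 1.197376921400064
pot rim 207 [443.2 187.7] [ 60.3 100.6] 7.1 med [445.1 188.8  59.4] zmax 65.6
tongs 225 [438.  190.3] [28. 55.] 6.9 med [438.3 186.3 135.5] zmax 144.8
tongs top 181 [438.8 191.4] [28.1 44.9] 12.1 med [438.3 189.7 137.3] zmax 144.8
block all 439 [448.2 -57. ] [112.7  92.4] 1.5 med [443.3 -56.    9.5] zmax 53.0
block hous 119 [443.4 -56. ] [41.4 19.4] 21.4 med [443.3 -56.5  45.2] zmax 53.0
purple 417 [465.8  48. ] [100.6  91.9] 0.6 med [464.6  48.7   9.6] zmax 54.9
tray 2152 [ 447.3 -310.1] [127.  129.6] 5.0 med [ 446.7 -312.3    4.4] zmax 26.0
tray rim 301 [ 446.7 -310.9] [129.9 131.4] 4.8 med [ 445.7 -316.    19.4] zmax 27.3
tape 425 [613.  432.2] [136.7  44.7] 70.5 med [606.1 414.9  55.9] zmax 69.0
chuck 148 [602.9  54.2] [77.  52.9] 82.0 med [611.3  58.5  10.2] zmax 21.4
```

View pics/crop0.png

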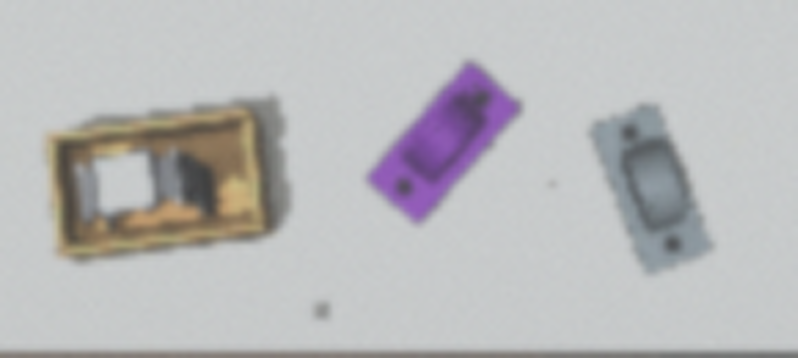

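The crop confirms it: the grey block is at crop (655,187), purple at (445,140), and the tongs are in the pot at (125,185). Next I'll move above the pot.

>>> step_arm(plan=[{"tx":-3.7,"ty":-2.9},{"tx":-3.7,"ty":-2.9},{"tx":-3.7,"ty":-2.9},{"tx":-3.7,"ty":-2.9},{"tx":-3.7,"ty":-2.9},{"tx":-3.7,"ty":-2.9},{"tx":-3.7,"ty":-2.9},{"tx":-3.7,"ty":-2.9},{"tx":-3.7,"ty":-2.9},{"twist":-0.171},{"twist":-0.171},{"twist":-0.171}], grip=0)

```text
$.plan[0]: bad value
```

Run:
```python
from h import *
o=robot.get_obs(); im,d=robot.snapshot("wrist"); cv2.imwrite("pics/w1.png",im[:,:,::-1]); np.savez("w1.npz",im=im,d=d)
print(o["position"],o["eef_rot"],o["joints"].round(2),o["finger_gap"])
P=cloud("wrist",d,o)
def rect(n,lo,hi,c,r=75):
    m=(P[...,2]>lo)&(P[...,2]<hi)&(np.hypot(P[...,0]-c[0],P[...,1]-c[1])<r); Q=P[m]
    k,s,a=cv2.minAreaRect(Q[:,:2].astype(np.float32)); print(n,len(Q),np.round(k,1),np.round(s,1),round(a,1),"z",np.percentile(Q[:,2],[5,50,95]).round(1))
rect("rim",50,66,(443,188)); rect("bow",125,150,(440,190)); rect("plates",85,120,(440,190))
rect("top flat",134,145,(440,190))
```

```text
[227.14663594 554.66302193 230.50537845] [-3.13988126e+00 -1.92703991e-04  2.75280453e+00] [ 1.07  0.36  1.51 -0.    1.27 -0.12] 0.9979373140338534
rim 588 [425.4 198.8] [30.8 78.6] 7.7 z [50.5 55.9 59.7]Traceback (most recent call last):
  File "<stdin>", line 8, in <module>
  File "<stdin>", line 7, in rect
    return _quantile_unchecked(
        a, q, axis, out, overwrite_input, method, keepdims, weights)
    return _ureduce(a,
                    func=_quantile_ureduce_func,
    ...<5 lines>...
                    overwrite_input=overwrite_input,
                    method=method)
    r = func(a, **kwargs)
    result = _quantile(arr,
                       quantiles=q,
    ...<2 lines>...
                       out=out,
                       weights=wgt)
    slices_having_nans = np.isnan(arr[-1, ...])
                                  ~~~^^^^^^^^^
IndexError: index -1 is out of bounds for axis 0 with size 0
```

View pics/w1.png

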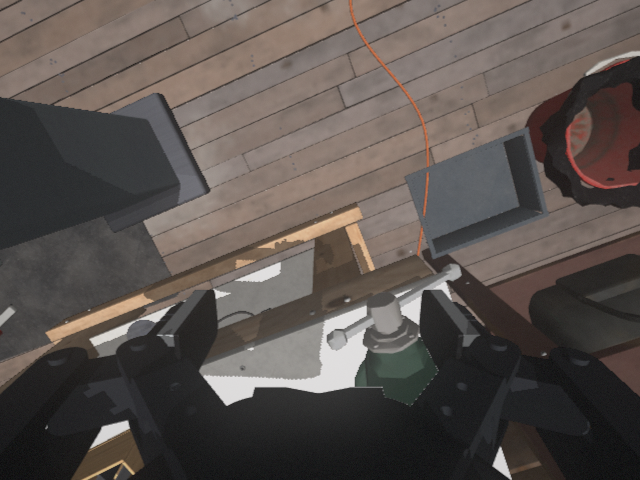

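The wrist view shows the fingers and vise over the bench's front edge, with the pot only at the bottom left. The move was refused, apparently because every row needs all four keys.

>>> step_arm(plan=[{"tx":-3.7,"ty":-2.9,"tz":0,"twist":0},{"tx":-3.7,"ty":-2.9,"tz":0,"twist":0},{"tx":-3.7,"ty":-2.9,"tz":0,"twist":0},{"tx":-3.7,"ty":-2.9,"tz":0,"twist":0},{"tx":-3.7,"ty":-2.9,"tz":0,"twist":0},{"tx":-3.7,"ty":-2.9,"tz":0,"twist":0},{"tx":-3.7,"ty":-2.9,"tz":0,"twist":0},{"tx":-3.7,"ty":-2.9,"tz":0,"twist":0},{"tx":-3.7,"ty":-2.9,"tz":0,"twist":0},{"tx":0,"ty":0,"tz":0,"twist":-0.171},{"tx":0,"ty":0,"tz":0,"twist":-0.171},{"tx":0,"ty":0,"tz":0,"twist":-0.171}], grip=0)

```text
clock: 1.65
position: [436.5, 187.1, 231.1]
eef_rot: [-3.141, -0.001, -3.012]
wrist_force: [-0.4, -1.0, 0.4]
finger_gap: 0.999
gripper_force: 0.0
```

```bash
cat >> h.py <<'E'
def rect(P,n,lo,hi,c,r=75):
    m=(P[...,2]>lo)&(P[...,2]<hi)&(np.hypot(P[...,0]-c[0],P[...,1]-c[1])<r); Q=P[m]
    if len(Q)<5: print(n,len(Q)); return
    k,s,a=cv2.minAreaRect(Q[:,:2].astype(np.float32)); print(n,len(Q),np.round(k,1),np.round(s,1),round(a,1),"z",np.percentile(Q[:,2],[5,50,95]).round(1))
E
python3 - <<'E'
from h import *
o=robot.get_obs(); im,d=robot.snapshot("wrist"); cv2.imwrite("pics/w2.png",im[:,:,::-1]); np.savez("w2.npz",im=im,d=d)
print(o["position"],o["eef_rot"],o["joints"].round(2),o["finger_gap"])
P=cloud("wrist",d,o)
rect(P,"rim",50,66,(443,188)); rect(P,"bow",125,150,(440,190)); rect(P,"plates",85,120,(440,190)); rect(P,"top flat",134,145,(440,190))
E
```

```text
[436.51045459 187.11045198 231.06185865] [-3.14148887e+00 -6.18956276e-04 -3.01240509e+00] [ 0.26  0.18  1.77 -0.    1.19 -1.44] 0.9994904285541534
rim 1506 [442.6 189. ] [ 60.6 100.1] 7.5 z [52.3 58.9 60.4]
bow 1707 [437.2 192. ] [28.1 38.7] 8.8 z [126.5 138.1 139.5]
plates 260 [437.3 192.1] [26.  55.6] 9.5 z [ 88.8 107.8 119.7]
top flat 1386 [437.2 192. ] [28.1 28.5] 8.8 z [135.4 138.3 139.5]
```

View pics/w2.png

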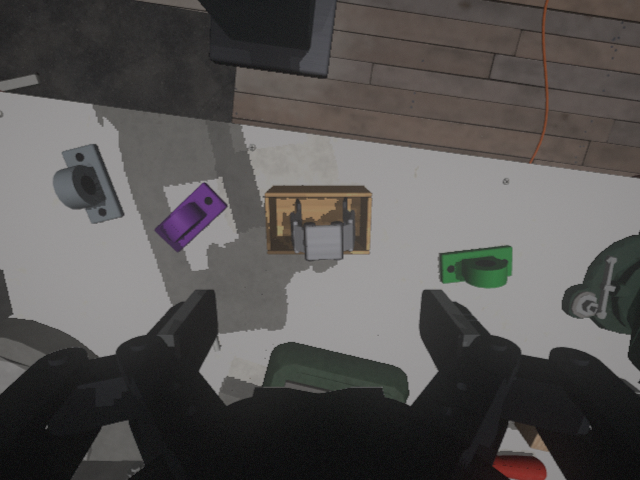

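The wrist view shows the tongs' bow at (323,243) in the pot, between the fingers. The size and height match (28 × 55 mm, top at 139 mm). Next: centre over them, descend and squeeze lightly.

>>> step_arm(plan=[{"tx":-0.1,"ty":0.5,"tz":0,"twist":-0.02},{"tx":0,"ty":0,"tz":3,"twist":0},{"tx":0,"ty":0,"tz":4,"twist":0},{"tx":0,"ty":0,"tz":4,"twist":0},{"tx":0,"ty":0,"tz":3,"twist":0},{"tx":0,"ty":0,"tz":1.3,"twist":0},{"tx":0,"ty":0,"tz":0,"twist":0}], grip=0)

```text
clock: 2.58
position: [436.7, 192.6, 77.9]
eef_rot: [-3.141, -0.001, -2.998]
wrist_force: [-0.1, 0.6, 0.2]
finger_gap: 0.998
gripper_force: 0.0
```

>>> step_arm(plan=[{"tx":0,"ty":0,"tz":0,"twist":0},{"tx":0,"ty":0,"tz":0,"twist":0},{"tx":0,"ty":0,"tz":0,"twist":0},{"tx":0,"ty":0,"tz":0,"twist":0},{"tx":0,"ty":0,"tz":0,"twist":0},{"tx":0,"ty":0,"tz":0,"twist":0}], grip=108)

```text
clock: 3.32
position: [438.5, 193.0, 79.8]
eef_rot: [3.141, 0.003, -2.998]
wrist_force: [0.5, 0.3, 5.2]
finger_gap: 0.578
gripper_force: 7.5
```

>>> step_arm(plan=[{"tx":0,"ty":0,"tz":-0.5,"twist":0},{"tx":0,"ty":0,"tz":-1.5,"twist":0},{"tx":0,"ty":0,"tz":-2.5,"twist":0},{"tx":0,"ty":0,"tz":-2.5,"twist":0},{"tx":0,"ty":0,"tz":-2,"twist":0},{"tx":0,"ty":0,"tz":-1,"twist":0},{"tx":0,"ty":0,"tz":0,"twist":0}])

```text
clock: 4.2
position: [437.4, 192.6, 178.9]
eef_rot: [3.141, 0.001, -2.997]
wrist_force: [0.4, -0.1, -1.1]
finger_gap: 0.579
gripper_force: 3.6
```

Run:
```python
from h import *
o=robot.get_obs(); im,d=robot.snapshot("wrist"); cv2.imwrite("pics/w3.png",im[:,:,::-1]); np.savez("w3.npz",im=im,d=d)
print(o["position"],o["eef_rot"],o["finger_gap"],o["gripper_force"])
P=cloud("wrist",d,o)
# tool frame heights
for lo,hi in((225,250),(215,225)): rect(P,"bow",lo,hi,o["position"][:2],30)
rect(P,"tips?",75,130,o["position"][:2],45)
rect(P,"block hous",25,70,(443,-56),45); rect(P,"rim",50,66,(443,189))
```

```text
[437.3598646  192.63053179 178.91527754] [ 3.14149207e+00  1.46763259e-03 -2.99740785e+00] 0.5793367458821538 3.6375918934663787
bow 7327 [432.7 192.1] [27.1 55.2] 8.4 z [226.6 237.8 247.2]
bow 2543 [436.2 193.1] [26.5 56.8] 8.9 z [216.  219.7 224.4]
tips? 221 [435.5 193.3] [25.  38.7] 9.1 z [104.9 115.  129. ]
block hous 2027 [442.3 -55. ] [42.1 22.2] 20.3 z [27.2 41.4 48. ]
rim 2276 [442.  188.7] [ 60.1 100.1] 7.3 z [51.3 58.8 60.2]
```

View pics/w3.png

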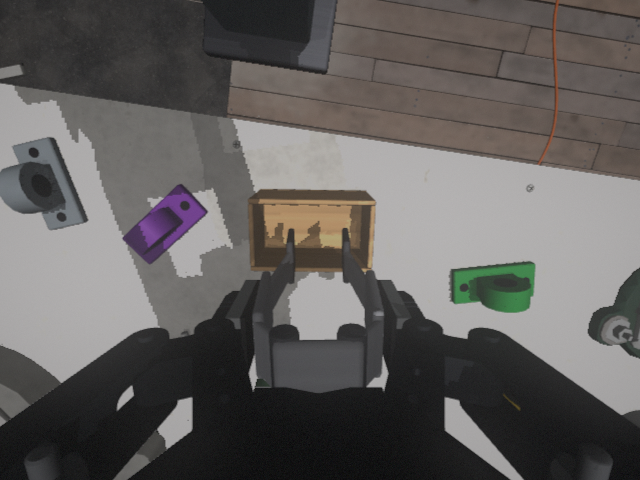

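The tongs are held, with tips at (291,250) and (346,250) and the pot empty below. Now over to the grey block at (42,180).

>>> step_arm(plan=[{"tx":0.2,"ty":-1.6,"tz":0,"twist":0},{"tx":0.4,"ty":-3,"tz":0,"twist":0},{"tx":0.4,"ty":-4,"tz":0,"twist":0},{"tx":0.5,"ty":-4,"tz":0,"twist":0},{"tx":0.5,"ty":-4,"tz":0,"twist":0},{"tx":0.4,"ty":-4,"tz":0,"twist":0},{"tx":0.4,"ty":-3,"tz":0,"twist":-0.06},{"tx":0.2,"ty":-1,"tz":0,"twist":-0.1},{"tx":0,"ty":0,"tz":0,"twist":-0.06},{"tx":0,"ty":0,"tz":0,"twist":0},{"tx":0,"ty":0,"tz":0,"twist":0}])

```text
clock: 5.62
position: [442.7, -55.5, 177.9]
eef_rot: [3.141, -0.001, -2.779]
wrist_force: [-0.7, 0.1, -0.9]
finger_gap: 0.578
gripper_force: 3.6
```

```bash
cat > look.py <<'E'
from h import *
import sys
o=robot.get_obs(); im,d=robot.snapshot("wrist"); cv2.imwrite(f"pics/{sys.argv[1]}.png",im[:,:,::-1]); np.savez(sys.argv[1],im=im,d=d)
print(o["position"].round(1),o["eef_rot"].round(4),o["joints"].round(2),o["finger_gap"])
P=cloud("wrist",d,o); p=o["position"]; z0=p[2]-75
rect(P,"tips",z0-3,z0+30,p[:2],35); rect(P,"tips low",z0-3,z0+15,p[:2],35); rect(P,"bow",z0+125,z0+145,p[:2],35)
# arms separately in tool frame
T=(P-p)@R.from_euler('xyz',o["eef_rot"]).as_matrix()
for s in(-1,1):
    m=(T[...,2]>48)&(T[...,2]<77)&(np.abs(T[...,0])<30)&(s*T[...,1]>3)&(s*T[...,1]<35)
    q=T[m]; print("tip",s,len(q), np.percentile(q,[2,50,98],axis=0).round(1).tolist() if len(q) else "")
rect(P,"hous",20,60,(443,-56),40); rect(P,"hous top",42,60,(443,-56),40); rect(P,"base",5,13,(443,-56),48)
E
python3 look.py w4
```

```text
[442.7 -55.5 177.9] [ 3.1412e+00 -1.0000e-03 -2.7787e+00] [-0.28  0.2   1.89 -0.    1.05 -2.21] 0.5776799376666806
tips 281 [440.7 -55.2] [24.8 39. ] 21.6 z [104.4 118.7 132. ]
tips low 135 [440.7 -55.2] [24.8 39. ] 21.6 z [103.9 109.1 116.5]
bow 7484 [436.5 -57.8] [22.2 66. ] 20.8 z [230.1 236.8 246.2]
tip -1 121 [[-9.6, -18.1, 48.3], [12.8, -14.7, 61.4], [13.8, -13.6, 73.9]]
tip 1 115 [[-8.4, 15.3, 48.4], [13.4, 16.5, 65.6], [14.2, 19.7, 74.7]]
hous 1113 [442.  -55.9] [39.9 20. ] 20.7 z [34.5 45.5 48.6]
hous top 819 [442.5 -55.7] [31.2 19.9] 20.4 z [42.6 46.6 48.8]
base 2072 [442.9 -55.5] [80.2 35.9] 21.0 z [6.9 8.4 9.6]
```

View pics/w4.png

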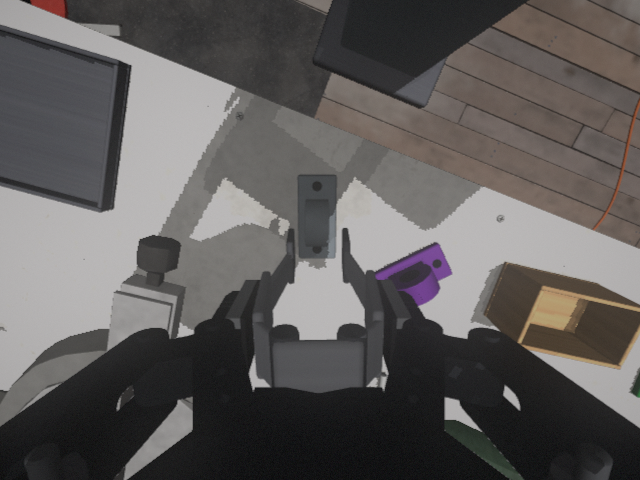

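The wrist view shows the tips at (291,240) and (346,240) straddling the grey block (318,215), off by about 2 mm. I'll correct and go down.

>>> step_arm(plan=[{"tx":-0.2,"ty":-0.08,"tz":0,"twist":0.01},{"tx":0,"ty":0,"tz":1.5,"twist":0},{"tx":0,"ty":0,"tz":2,"twist":0},{"tx":0,"ty":0,"tz":1,"twist":0},{"tx":0,"ty":0,"tz":1,"twist":0},{"tx":0,"ty":0,"tz":0.8,"twist":0},{"tx":0,"ty":0,"tz":0,"twist":0}])

```text
clock: 6.55
position: [445.1, -55.2, 114.9]
eef_rot: [3.141, -0.001, -2.787]
wrist_force: [0.6, -0.4, -0.0]
finger_gap: 0.579
gripper_force: 3.6
```

```bash
python3 look.py w5
```

```text
[445.1 -55.2 114.9] [ 3.1411e+00 -9.0000e-04 -2.7874e+00] [-0.28  0.3   1.96 -0.    0.88 -2.2 ] 0.5788385352442057
tips 1870 [442.4 -55.4] [37.4 38.9] 20.1 z [38.8 46.4 62.1]
tips low 1722 [442.4 -55.4] [37.4 38.9] 20.1 z [38.7 46.2 48.7]
bow 7485 [438.9 -57.4] [22.6 65.8] 20.4 z [167.  173.8 183.2]
tip -1 646 [[-13.1, -17.3, 51.5], [7.2, -7.1, 68.2], [19.4, -3.2, 76.2]]
tip 1 676 [[-13.4, 3.2, 49.0], [7.3, 7.2, 68.5], [19.6, 18.8, 76.2]]
hous 1990 [441.6 -55.8] [40.5 38.9] 19.8 z [33.3 45.5 49.1]
hous top 1463 [441.7 -55. ] [30.7 38.9] 23.7 z [42.8 46.8 50.5]
base 2969 [442.3 -55.8] [79.5 36. ] 20.7 z [7.1 8.3 9.5]
```

>>> step_arm(plan=[{"tx":0,"ty":0,"tz":0.8,"twist":0},{"tx":0,"ty":0,"tz":0.9,"twist":0},{"tx":0,"ty":0,"tz":0.8,"twist":0},{"tx":0,"ty":0,"tz":0,"twist":0},{"tx":0,"ty":0,"tz":0,"twist":0}])

```text
clock: 7.22
position: [445.5, -55.3, 90.2]
eef_rot: [3.142, -0.0, -2.787]
wrist_force: [0.2, -0.3, -0.8]
finger_gap: 0.575
gripper_force: 3.6
```

>>> step_arm(plan=[{"tx":0,"ty":0,"tz":0,"twist":0},{"tx":0,"ty":0,"tz":0,"twist":0},{"tx":0,"ty":0,"tz":0,"twist":0},{"tx":0,"ty":0,"tz":0,"twist":0},{"tx":0,"ty":0,"tz":0,"twist":0},{"tx":0,"ty":0,"tz":0,"twist":0}], grip=150)

```text
clock: 7.98
position: [446.0, -55.5, 90.6]
eef_rot: [-3.141, 0.001, -2.787]
wrist_force: [0.9, -0.4, 4.5]
finger_gap: 0.501
gripper_force: 62.0
```

Run:
```python
from h import *
z=np.load("top0.npz"); P=cloud("top",z["d"]).reshape(-1,3)
m=(P[:,0]>380)&(P[:,0]<560)&(P[:,1]<-85)&(P[:,1]>-390)&(P[:,2]>30)
Q=P[m]; print(len(Q)); 
if len(Q): print(Q.min(0),Q.max(0))
```

```text
235
[ 504.05656162 -199.61908373   30.14652807] [ 559.97429655 -149.04888297   58.85387598]
```

>>> step_arm(plan=[{"tx":0,"ty":0,"tz":-0.3,"twist":0},{"tx":0,"ty":0,"tz":-0.8,"twist":0},{"tx":0,"ty":0,"tz":-1.2,"twist":0},{"tx":0,"ty":0,"tz":-1.5,"twist":0},{"tx":0,"ty":0,"tz":-1.5,"twist":0},{"tx":0,"ty":0,"tz":-0.7,"twist":0},{"tx":0,"ty":0,"tz":0,"twist":0},{"tx":0,"ty":0,"tz":0,"twist":0},{"tx":0,"ty":0,"tz":0,"twist":0}])

```text
clock: 9.1
position: [445.0, -55.2, 149.8]
eef_rot: [3.141, -0.001, -2.787]
wrist_force: [1.2, 1.3, -3.4]
finger_gap: 0.501
gripper_force: 61.3
```

```bash
cat > look2.py <<'E'
from h import *
import sys
o=robot.get_obs(); im,d=robot.snapshot("wrist"); cv2.imwrite(f"pics/{sys.argv[1]}.png",im[:,:,::-1]); np.savez(sys.argv[1],im=im,d=d)
print(o["position"].round(1),o["eef_rot"].round(4),o["joints"].round(2),o["finger_gap"])
P=cloud("wrist",d,o); T=(P-o["position"])@R.from_euler('xyz',o["eef_rot"]).as_matrix()
rect(T,"base top (tool)",76,88,(0,0),46); rect(T,"housing/tips",38,60,(0,0),30)
m=(T[...,2]>76)&(T[...,2]<88)&(np.hypot(T[...,0],T[...,1])<46); q=T[m]
if len(q)>20: print("plane tilt coeffs",np.linalg.lstsq(np.c_[q[:,:2],np.ones(len(q))],q[:,2],rcond=None)[0].round(3))
E
python3 look2.py w6
```

```text
[445.  -55.2 149.8] [ 3.1409e+00 -1.1000e-03 -2.7875e+00] [-0.28  0.25  1.92 -0.    0.97 -2.2 ] 0.5006209310706142
base top (tool) 2774 [3.1 0.8] [36. 80.] 89.7 z [81.1 82.3 83.7]
housing/tips 2684 [3.7 0.8] [39.8 28.5] 1.0 z [41.8 44.4 55.2]
plane tilt coeffs [2.0000e-03 3.0000e-03 8.2296e+01]
```

View pics/w6.png

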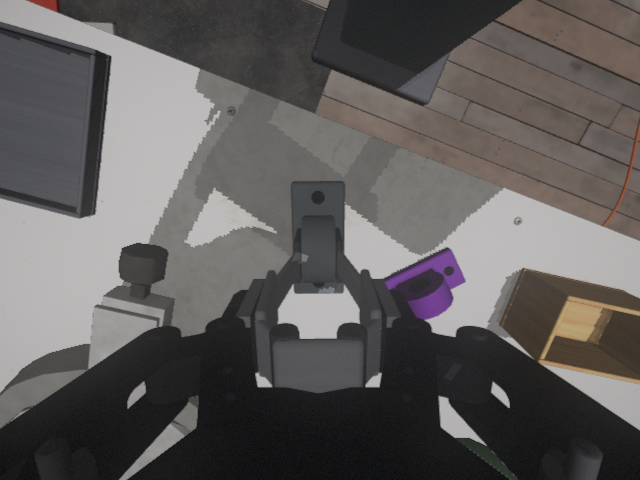

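The block hangs level at (318,240), with its underside about 58 mm up. The saw knob at (143,262) lies at x>504, clear of the path. Carrying to the tray.

>>> step_arm(plan=[{"tx":0.35,"ty":-1,"tz":0,"twist":0},{"tx":0.7,"ty":-2,"tz":0,"twist":0},{"tx":1.04,"ty":-3,"tz":0,"twist":0},{"tx":1.08,"ty":-3.1,"tz":0,"twist":0},{"tx":1.08,"ty":-3.1,"tz":0,"twist":0},{"tx":1.08,"ty":-3.1,"tz":0,"twist":0},{"tx":1.04,"ty":-3,"tz":0,"twist":0},{"tx":1.0,"ty":-2.9,"tz":0,"twist":0},{"tx":0.7,"ty":-2,"tz":0,"twist":0},{"tx":0.35,"ty":-1,"tz":0,"twist":0}])

```text
clock: 10.4
position: [450.3, -312.8, 150.2]
eef_rot: [3.142, -0.0, -2.789]
wrist_force: [-0.5, 0.8, -3.5]
finger_gap: 0.501
gripper_force: 61.5
```

>>> step_arm(plan=[{"tx":0,"ty":0,"tz":0,"twist":0.06},{"tx":0,"ty":0,"tz":0,"twist":0.08},{"tx":0,"ty":0,"tz":0,"twist":0.08},{"tx":0,"ty":0,"tz":0,"twist":0.06},{"tx":0,"ty":0,"tz":0,"twist":0},{"tx":0,"ty":0,"tz":0,"twist":0}])

```text
clock: 11.15
position: [450.3, -311.1, 150.3]
eef_rot: [3.141, -0.0, -3.066]
wrist_force: [-0.1, 1.0, -2.8]
finger_gap: 0.503
gripper_force: 61.5
```

```bash
python3 look2.py w7
python3 - <<'E'
from h import *
o=robot.get_obs(); d=np.load("w7.npz")["d"]; P=cloud("wrist",d,o); rect(P,"tray rim",14,27,(447,-311),100); rect(P,"floor",1,8,(447,-311),55)
E
```

```text
[ 450.3 -311.1  150.3] [ 3.1413e+00 -3.0000e-04 -3.0658e+00] [-0.73  0.37  1.72 -0.    1.05 -2.38] 0.502540795783165
base top (tool) 2780 [3.3 0.8] [36.  79.9] 89.7 z [81.2 82.3 83.6]
housing/tips 2687 [3.7 0.7] [40.4 28.3] 0.4 z [41.8 44.4 55.1]
plane tilt coeffs [2.0000e-03 1.0000e-03 8.2301e+01]
tray rim 2727 [ 445.9 -310.6] [129.8 130.4] 4.9 z [15.8 19.1 20.3]
floor 7027 [ 441.4 -311.5] [ 97.7 109.7] 5.5 z [2.3 3.5 4.6]
```

>>> step_arm(plan=[{"tx":0,"ty":0,"tz":0.8,"twist":0},{"tx":0,"ty":0,"tz":1.2,"twist":0},{"tx":0,"ty":0,"tz":1.2,"twist":0},{"tx":0,"ty":0,"tz":1.0,"twist":0},{"tx":0,"ty":0,"tz":0.6,"twist":0},{"tx":0,"ty":0,"tz":0.4,"twist":0},{"tx":0,"ty":0,"tz":0.15,"twist":0},{"tx":0,"ty":0,"tz":0.1,"twist":0},{"tx":0,"ty":0,"tz":0,"twist":0},{"tx":0,"ty":0,"tz":0,"twist":0}])

```text
clock: 12.45
position: [450.5, -311.6, 96.1]
eef_rot: [-3.141, 0.0, -3.067]
wrist_force: [-0.3, -0.3, -3.4]
finger_gap: 0.503
gripper_force: 61.5
```

>>> step_arm(plan=[{"tx":0,"ty":0,"tz":0.1,"twist":0},{"tx":0,"ty":0,"tz":0.05,"twist":0},{"tx":0,"ty":0,"tz":0,"twist":0},{"tx":0,"ty":0,"tz":0,"twist":0}])

```text
clock: 12.95
position: [450.5, -311.6, 94.6]
eef_rot: [-3.141, 0.0, -3.067]
wrist_force: [-1.4, 1.8, 1.7]
finger_gap: 0.505
gripper_force: 62.1
```

The block is down: the z force went from −3.4 to +1.7 N. Now I'll ease the tongs open to the light hold.

>>> step_arm(plan=[{"tx":0,"ty":0,"tz":0,"twist":0},{"tx":0,"ty":0,"tz":0,"twist":0},{"tx":0,"ty":0,"tz":0,"twist":0},{"tx":0,"ty":0,"tz":0,"twist":0},{"tx":0,"ty":0,"tz":0,"twist":0}], grip=108)

```text
clock: 13.58
position: [450.4, -311.5, 94.3]
eef_rot: [-3.142, -0.0, -3.067]
wrist_force: [-0.1, 0.4, -0.3]
finger_gap: 0.573
gripper_force: 3.6
```

```bash
cat > tips.py <<'E'
from h import *
import sys
o=robot.get_obs(); im,d=robot.snapshot("wrist"); cv2.imwrite(f"pics/{sys.argv[1]}.png",im[:,:,::-1])
print(o["position"].round(1),o["finger_gap"])
P=cloud("wrist",d,o); T=(P-o["position"])@R.from_euler('xyz',o["eef_rot"]).as_matrix()
for lo,hi in((20,30),(30,38),(40,50)):
    for s in(-1,1):
        m=(T[...,2]>lo)&(T[...,2]<hi)&(np.abs(T[...,0])<30)&(s*T[...,1]>0)&(s*T[...,1]<45); q=T[m]
        print(lo,s,len(q),np.percentile(q,[2,50,98],axis=0).round(1)[:,:2].tolist() if len(q) else "")
rect(P,"base",10,16,(447,-311),47)
E
python3 tips.py w8
```

```text
[ 450.4 -311.5   94.3] 0.5732924697708275
20 -1 133 [[-4.9, -19.1], [3.4, -16.6], [7.9, -15.8]]
20 1 133 [[-4.7, 17.6], [3.6, 18.4], [8.3, 20.5]]
30 -1 96 [[-5.1, -17.6], [3.4, -15.4], [7.9, -14.7]]
30 1 93 [[-4.9, 16.6], [3.8, 17.2], [8.3, 19.4]]
40 -1 1001 [[-11.4, -16.5], [6.3, -5.8], [18.4, -0.5]]
40 1 1181 [[-11.3, 0.1], [6.1, 6.4], [18.5, 18.2]]
base 3283 [ 447.1 -311. ] [79.6 35.6] 4.9 z [11.1 12.3 13.5]
```

View pics/w8.png

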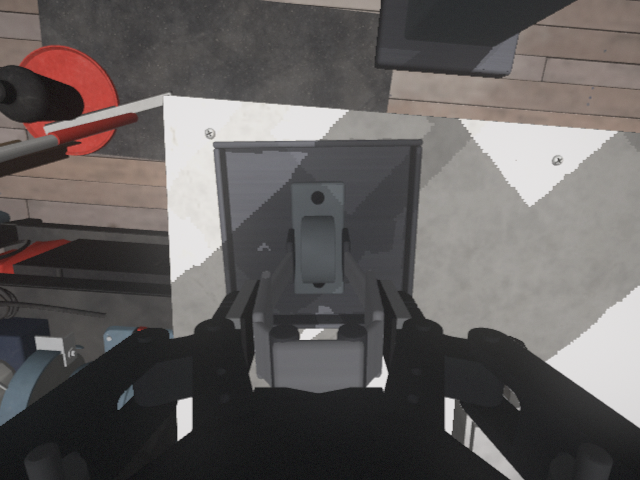

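The block stands in the tray at (318,240), with the tips clear on both sides. Lifting straight out.

>>> step_arm(plan=[{"tx":0,"ty":0,"tz":0,"twist":0},{"tx":0,"ty":0,"tz":-0.6,"twist":0},{"tx":0,"ty":0,"tz":-1,"twist":0},{"tx":0,"ty":0,"tz":-1.2,"twist":0},{"tx":0,"ty":0,"tz":-1.5,"twist":0},{"tx":0,"ty":0,"tz":-2,"twist":0},{"tx":0,"ty":0,"tz":-2,"twist":0},{"tx":0,"ty":0,"tz":-0.5,"twist":0},{"tx":0,"ty":0,"tz":0,"twist":0}])

```text
clock: 14.75
position: [450.5, -311.6, 182.8]
eef_rot: [-3.141, 0.001, -3.067]
wrist_force: [-0.4, -0.2, -1.0]
finger_gap: 0.574
gripper_force: 3.6
```

Run:
```python
from h import *
o=robot.get_obs(); im,d=robot.snapshot("wrist"); P=cloud("wrist",d,o); print(o["position"],o["eef_rot"],o["finger_gap"])
rect(P,"base",10,16,(447,-311),50); rect(P,"hous",35,60,(447,-311),35)
p=o["position"]; rect(P,"tips",p[2]-78,p[2]-45,p[:2],35)
```

```text
[ 450.54927762 -311.57236517  182.81537535] [-3.14076689e+00  6.23099811e-04 -3.06732785e+00] 0.573501287150056
base 2022 [ 447.5 -311. ] [79.4 35.4] 5.0 z [11.  12.4 13.6]
hous 1082 [ 446.8 -310.8] [39.5 19.7] 4.6 z [39.9 49.5 52.6]
tips 278 [ 448.5 -310.8] [24.6 38.5] 4.7 z [109.9 122.8 137.3]
```

>>> step_arm(plan=[{"tx":-0.1,"ty":1.5,"tz":0,"twist":0},{"tx":-0.2,"ty":3,"tz":0,"twist":0},{"tx":-0.25,"ty":4,"tz":0,"twist":0},{"tx":-0.3,"ty":5,"tz":0,"twist":0},{"tx":-0.3,"ty":5,"tz":0,"twist":0},{"tx":-0.3,"ty":5,"tz":0,"twist":0},{"tx":-0.3,"ty":5,"tz":0,"twist":0},{"tx":-0.3,"ty":5,"tz":0,"twist":0},{"tx":-0.3,"ty":5,"tz":0,"twist":0},{"tx":-0.25,"ty":4.5,"tz":0,"twist":0},{"tx":-0.2,"ty":4,"tz":0,"twist":0},{"tx":-0.1,"ty":2.9,"tz":0,"twist":0}])

```text
clock: 16.3
position: [440.6, 190.4, 181.6]
eef_rot: [3.142, -0.002, -3.066]
wrist_force: [0.4, 0.1, -1.4]
finger_gap: 0.578
gripper_force: 3.6
```

>>> step_arm(plan=[{"tx":0,"ty":0,"tz":0,"twist":-0.05},{"tx":0,"ty":0,"tz":0,"twist":0},{"tx":0,"ty":0,"tz":0,"twist":0}])

```text
clock: 16.68
position: [441.6, 188.2, 181.9]
eef_rot: [-3.141, -0.001, -3.018]
wrist_force: [0.2, 0.1, -0.8]
finger_gap: 0.575
gripper_force: 3.6
```

Run:
```python
from h import *
o=robot.get_obs(); im,d=robot.snapshot("wrist"); P=cloud("wrist",d,o); print(o["position"],o["eef_rot"],o["finger_gap"])
rect(P,"rim",50,66,(443,188))
p=o["position"]; rect(P,"tips",p[2]-78,p[2]-45,p[:2],35)
```

```text
[441.60633757 188.21498888 181.91953826] [-3.14141829e+00 -1.07528827e-03 -3.01842317e+00] 0.5745888611184612
rim 2261 [442.4 188.9] [ 60.3 100.2] 7.4 z [51.4 58.8 60.3]
tips 268 [439.4 189. ] [24.6 38.7] 7.8 z [109.2 120.8 136.1]
```

>>> step_arm(plan=[{"tx":-0.2,"ty":0,"tz":1.5,"twist":0},{"tx":0,"ty":0,"tz":2,"twist":0},{"tx":0,"ty":0,"tz":2,"twist":0},{"tx":0,"ty":0,"tz":2,"twist":0},{"tx":0,"ty":0,"tz":1.5,"twist":0},{"tx":0,"ty":0,"tz":0.8,"twist":0},{"tx":0,"ty":0,"tz":0.3,"twist":0},{"tx":0,"ty":0,"tz":0.1,"twist":0},{"tx":0,"ty":0,"tz":0,"twist":0},{"tx":0,"ty":0,"tz":0,"twist":0}])

```text
clock: 17.98
position: [444.6, 188.6, 80.7]
eef_rot: [3.142, 0.001, -3.017]
wrist_force: [-0.1, 0.7, -1.3]
finger_gap: 0.574
gripper_force: 3.6
```

>>> step_arm(plan=[{"tx":0,"ty":0,"tz":0.1,"twist":0},{"tx":0,"ty":0,"tz":0.05,"twist":0},{"tx":0,"ty":0,"tz":0,"twist":0},{"tx":0,"ty":0,"tz":0,"twist":0}])

```text
clock: 18.48
position: [445.0, 188.7, 79.5]
eef_rot: [3.142, 0.002, -3.017]
wrist_force: [-0.7, -0.6, 5.8]
finger_gap: 0.574
gripper_force: 4.4
```

Contact with the pot floor (+5.8 N). I'll open slowly in stages.

>>> step_arm(plan=[{"tx":0,"ty":0,"tz":0,"twist":0},{"tx":0,"ty":0,"tz":0,"twist":0},{"tx":0,"ty":0,"tz":0,"twist":0}], grip=85)

```text
clock: 18.85
position: [444.2, 188.5, 78.7]
eef_rot: [-3.141, -0.0, -3.017]
wrist_force: [-0.1, -0.7, -1.0]
finger_gap: 0.667
gripper_force: 0.0
```

>>> step_arm(plan=[{"tx":0,"ty":0,"tz":0,"twist":0},{"tx":0,"ty":0,"tz":0,"twist":0},{"tx":0,"ty":0,"tz":0,"twist":0},{"tx":0,"ty":0,"tz":0,"twist":0},{"tx":0,"ty":0,"tz":0,"twist":0}], grip=0)

```text
clock: 19.48
position: [444.3, 188.6, 78.8]
eef_rot: [-3.142, 0.0, -3.017]
wrist_force: [-0.3, -0.3, 0.2]
finger_gap: 1.0
gripper_force: 0.0
```

Run:
```python
from h import *
o=robot.get_obs(); im,d=robot.snapshot("wrist"); P=cloud("wrist",d,o); print(o["position"],o["finger_gap"])
rect(P,"bow",125,145,(442,189),40)
T=(P-o["position"])@R.from_euler('xyz',o["eef_rot"]).as_matrix()
rect(T,"plates(tool)",-45,-5,(0,0),33)
```

```text
[444.34421131 188.55046442  78.81131505] 1.0004837294767586
bow 6813 [440.3 189. ] [24.6 77.6] 8.4 z [126.2 138.  139.3]
plates(tool) 2137 [1.5 0.8] [55.5 26.9] 89.5 z [-44.6 -40.1  -9.5]
```

The tongs are relaxed at 55.5 mm, centred and free of the fingers. Withdrawing upward.

>>> step_arm(plan=[{"tx":0,"ty":0,"tz":-1,"twist":0},{"tx":0,"ty":0,"tz":-2,"twist":0},{"tx":0,"ty":0,"tz":-3,"twist":0},{"tx":0,"ty":0,"tz":-4,"twist":0},{"tx":0,"ty":0,"tz":-4,"twist":0},{"tx":0,"ty":0,"tz":-2,"twist":0},{"tx":0,"ty":0,"tz":0,"twist":0},{"tx":0,"ty":0,"tz":0,"twist":0}])

```text
clock: 20.52
position: [443.7, 188.4, 238.2]
eef_rot: [-3.141, -0.001, -3.017]
wrist_force: [0.9, -0.2, -0.1]
finger_gap: 1.0
gripper_force: 0.0
```

Run:
```python
from h import *
o=robot.get_obs(); im,d=robot.snapshot("wrist"); P=cloud("wrist",d,o); print(o["position"],o["finger_gap"])
rect(P,"rim",50,66,(442,189)); rect(P,"bow",125,145,(442,189),40); rect(P,"plates",85,120,(442,189),40)
im,d=robot.snapshot("top"); P=cloud("top",d); rect(P,"block",7,18,(447,-311),50); rect(P,"hous",35,65,(447,-311),50)
s,_=robot.snapshot("scene"); cv2.imwrite("pics/end.png",s[:,:,::-1])
```

```text
[443.67531149 188.38044259 238.18864245] 1.0002200601128213
rim 1409 [442.5 188.9] [ 60.3 100.2] 7.5 z [51.4 58.9 60.4]
bow 1612 [443.  189.3] [28.1 38.3] 7.4 z [126.5 138.2 139.5]
plates 240 [442.8 189.4] [25.8 55.4] 7.7 z [ 89.5 106.6 119.4]
block 294 [ 447.6 -309.6] [93.7 87.1] 53.6 z [ 7.4 12.  16.4]
hous 131 [ 447.9 -310.9] [40.8 21.5] 6.6 z [37.6 48.5 55.5]
```

View pics/end.png

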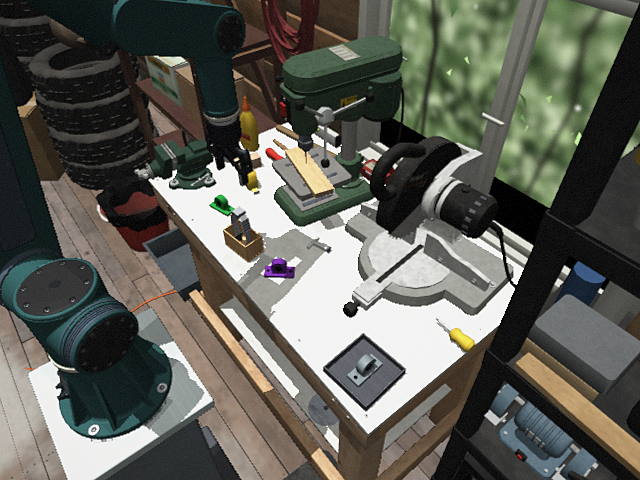

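The final view shows the block flat in the tray at (365,370), the tongs upright in the pot at (240,225) and the bystanders where they were. Handing in.

```bash
python3 -c "
from plant import robot; print(robot.finish_job())"
```

```text
the job is handed in; nothing more can be done
None
```

I handed the job in at about 21 s on the robot clock. The block stands flat near the tray's centre, the tongs are back in their pot, relaxed and upright, and the bystanders weren't touched. The hand-in returned no verdict.

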